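Load a rail caddy on the carrying rack and lock it in

ROBOT

A 6-joint arm with a two-finger parallel gripper is mounted at the origin on the work surface; the furniture and walls round the work are solid. World frame = base frame: x ahead of the robot, y to its left, z up, the work surface at z = 0. Lengths are in mm, angles in rad, forces in N, time in s.
With the tool pointing down it reaches from about 400 to 925 mm from the base axis. Payload 3.4 kg.
Tool frame: the origin (TCP) lies on the centre line of the jaws, within the pads' length; the fingertips stand manip.finger_overhang ahead of it and the grasp point (between the pads) lies 3 mm ahead of it (manip.finger_overhang is the distance from the TCP to the fingertips, in mm); z points along the fingers, y is the line along which they close (so a half turn about z gives the same grasp; the last joint's range is limited). The gripper opens to 85 mm and grips with 20 to 120 N. Pads are 22 mm wide; open, the fingers measure 114 mm over their backs; the gripper's body (76 mm by 85 mm) begins 54 mm behind the grasp point. The pads swing forward as they close: fully open they stand 13 mm farther back than shut.
Start: joints at [-1.419, 0.307, 1.506, -0, 1.328, -0.073], TCP at [128.149, -560.544, 253.305] pointing down, gripper open.
Joint ranges: [-3.12, 3.12], [-1.05, 2.28], [0.14, 2.33], [-1.42, 4.57], [0.1, 2.73], [-2.68, 2.68]. Speed limits (rad/s): [2.57, 2.57, 3.14, 3.14, 3.14, 3.14].

INTERFACE

Orientations are given as a unit quaternion [w, x, y, z].
In Python, from plant import manip gives the robot as it stands.
- The arm moves only by the tool send_path, called after "Emit:" by a JSON object that holds its "api" and its "payload", one argument or row to a line. Schema: {"type":"object","properties":{"segments":{"type":"string"},"force":{"type":"number"},"only":{"type":"string"},"quiet":{"type":"boolean"},"lines":{"type":"string"}},"required":["segments"],"additionalProperties":false}. segments is a string of 1 to 5 rows, parted by semicolons, with the numbers parted by spaces; each row has 5 numbers: the opening from 0.0 (shut) to 1.0 (fully open), then dx, dy, dz in mm, then a turn about the tool's z in rad; each row shifts and turns the commanded pose from where the row before left it, along the tool's axes as they then stand; what a row does not reach is not made up. A row lasts 1/8 s, in which the tool goes at most 62.5 mm and 0.188 rad, less where a joint would pass 70% of its speed; a pose out of reach is approached as far as the arm can. The fingers move at their own pace and stop on an object; force is the grip in N (left out, the last holds). Time passes only in rows, so rows that do not move let the fingers close. The tool returns the time, the measured TCP pose, the force, the opening and the grip force at its end. only (a regular expression) keeps the lines of the reply that match it, lines (a string "A,B") keeps lines A to B, and quiet returns only ok. Input that does not fit is refused with a message, and nothing moves.
- manip.sense(): the state, without advancing time (a new reading comes with each control period).
- manip.snapshot(name): name is "scene" or "top"; returns a dict with "color" (384x512x3 uint8, blue, green, red), "fx", "fy", "cx", "cy" (pixels), "xyz" and "attitude" of the camera in the world. Camera axes: x right, y up, looking along -z (the intrinsics and any distortion apply to the point x, -y, -z); pixel columns grow to the right and rows downward; lengths in mm; the calibration is good to about 2 mm. A picture is of the moment at which its call begins. There is no depth.
- manip.hand_in(): hands the job in; it is judged then, once.
The state is a dict: "t": time; "joint_pos": joint angles; "joint_vel": joint speeds; "tau": joint torques, N m; "eef_pos": TCP position; "eef_rot": TCP orientation; "contact_force": force on the tool from outside, world axes, zero at the start; "ft_torque": the same for the moment, N m; "width": opening from 0.0 (shut) to 1.0 (fully open); "finger_force": force on a finger pad.
Only numpy, scipy, OpenCV 4.12 (cv2) and the standard library are available. Lean on these libraries where they do the work, as an engineer would, in place of code of your own. Each camera call takes 0.05 s, during which the arm holds its last target. There are 200 camera calls.

TASK

Get the utensil rack ready to be carried: hook the empty steel caddy that stands on the table onto the rack's front rail in the open loading gap, slide it along under the retaining strip until its hooks are up against the stop collar, then slide the black lock fully across to its end stop so that the caddy cannot come out. Leave it hanging upright, and do not disturb the bowls, rice cakes, flour box and stamp round about.

Things in the scene. Friction and masses are not known exactly. Their poses are not given: they have to be found in the camera images.
- caddy: Empty open steel caddy, loose, about 160 g, standing to the right in front of the rack: a box 50 (its x) by 60 (its y), 85 mm high, 3 mm walls, drain holes, lower back edge bevelled 10 mm. Origin: centre of its underside, z up, +x to its back with the two hooks. Grip it from above across the firm 60 mm sides at the rim.
- caddy_hook (a point): Top of the hooks' throat, midway between both hooks: (34, 0, 100) mm in the caddy's frame; comes to lie on the rail's top. The hooks are 12 mm wide, 3 mm thick straps at y = +-21 mm (54 mm overall) behind the back face (x = 25). Throat 18 mm wide in x; its outer side reaches 17 mm down to a lip flared back to x = 51.
- rack: Steel carrying rack, fixed, 124 deep, 342 mm long. Origin: on the table under the front rail; +y along the rail to the loading gap (robot's left), +x to the rack's back. Side plates 159 mm high at both ends. Base plate's front edge at x = -60, 17 high. A hung caddy has its +x to the rack's +x, its underside at 55 mm, its origin 30 to 38 mm in front of the rail's axis.
- rail_mid (a point): Point of the front rail's axis above the rack's origin, 150 mm up: a 10 mm round bar along the rack's y from -156 to +176 mm, top at 155. A second bar below it (axis at rack x = -2, 70 mm up) props a hung caddy's back, so that it hangs nearly upright. A third bar behind (rack x = 45, 150 mm up) guides the lock.
- strip_end (a point): Middle of the left (+y) end of the retaining strip, on its top: (0, 60, 167.5) mm in the rack's frame. The strip covers the rail from here to y = -156, x = -8 to 8, 4 mm thick, underside at 163.5: hooks slide under it but cannot go on or off there. The loading gap is the bare rail from here to the parked lock.
- collar_face (a point): Centre, on the rail's axis, of the +y face of the stop collar, a dark block 24x10x24 mm fixed on the rail; its place along the rail differs. A like caddy full of sticks 190 mm high hangs just beyond and leaves no room for a finger. Home, the caddy's origin is 27 mm from this face along +y. Push its +y side near the rim, about 27 mm in front of the rail, and it does not jam.
- lock (a joint): Lock slide, m: 0 = parked at the rail's +y end, grows towards -y, 0.085 = end stop, shut. Starts at 0 to 0.015, moves at about 1.5 N, stays where left. A black plate 14 mm thick in y on rail and guide bar, rack x = -11 to 57, 136 to 164 mm up, its middle at rack y = 155 mm minus the joint; shut, it closes the rail behind the caddy.
- lock_knob (a point): Centre of the round black knob on top of the lock plate, 22 mm across, 181 to 200 mm above the table, above the guide bar, 45 mm behind the rail. Free all round.
- purple_cake_1: Bystander: purple half-moon rice cake, 36x61x23 mm, loose. Origin: centre of its underside.
- purple_cake_5: Bystander: purple half-moon rice cake, 40x62x24 mm, loose. Origin: centre of its underside.
- purple_cake_6: Bystander: purple half-moon rice cake, 39x64x23 mm, loose. Origin: centre of its underside.
- green_cake_10: Bystander: green rice cake, 39x53x25 mm, loose. Origin: centre of its underside.
- green_cake_11: Bystander: green rice cake, 40x56x24 mm, loose. Origin: centre of its underside.
- bowl_empty_b: Bystander: steel bowl, 154 mm across, 50 mm high, loose, to the right and nearer the robot. Origin: centre of its underside.
- plunger_stamp: Bystander: small white spring stamp, 46 mm wide, 43 mm high, loose on the flat round tray behind right. Origin: centre of its underside.
- flour_box: Bystander: box with a blue lid, 136x170x72 mm, loose, at the right of the table. Origin: centre of its underside.

How it is judged (in metres and radians):
On the way, in this order (a step that is already met when the one before it is completed fails the run):
1. the caddy hangs by its hooks on the front rail (x of caddy_hook in the frame of rack between -0.009 and 0.009 m and y of caddy_hook in the frame of rack between -0.1 and 0.15 m and z of caddy_hook in the frame of rack between 0.15 and 0.162 m), for 0.2 s.
2. its hooks are up against the stop collar (y of caddy_hook in the frame of collar_face below 0.033 m and z of caddy_hook in the frame of rack between 0.15 and 0.162 m), for 0.2 s.
3. the lock is slid to its end stop (value of joint lock above 0.082 m), for 0.2 s.
At the end, for the whole second after the job is handed in: The caddy hangs at rest by its hooks on the front rail (within 5 mm in height, 9 mm across), upright within 0.15 rad, its hooks within 6 mm of the stop collar's face, and the lock is within 3 mm of its end stop (x of caddy_hook in the frame of rack between -0.009 and 0.009 m and z of caddy_hook in the frame of rack between 0.15 and 0.16 m and y of caddy_hook in the frame of collar_face between 0.02 and 0.033 m and angle between caddy's own z axis and vertical below 0.15 rad and value of joint lock above 0.082 m and linear speed of caddy below 0.02 m/s); the robot touches nothing.
It fails at once if a bystander is shifted by more than 25 mm (distance of any of purple_cake_1, purple_cake_5, purple_cake_6, green_cake_10, green_cake_11, bowl_empty_b, plunger_stamp, flour_box from where it was at the start of the episode above 0.025 m).
It fails at once if the caddy is knocked over (angle between caddy's own z axis and vertical above 0.8 rad).
It also fails if it takes over 58 s, if anything falls off the work surface, if the arm or the gripper's body presses on something with over 40 N, if the wrist force passes 120 N, or if a joint passes its speed limit or range.

## Working session

There is one attempt and no reset: what is moved stays moved. The work goes in short steps, Python scripts to look and compute and a tool call to move; the robot and the scene stay as the last step left them, time stands still between calls to the robot, and variables do not carry over. Pictures are saved under pics/ and viewed, at most 13 in all, crops included, and the job is handed in when it is done.

```bash
ls; mkdir -p pics; python3 - <<'E'
from plant import manip
import cv2
for n in("scene","top"):
    s=manip.snapshot(n); cv2.imwrite(f"pics/{n}0.png",s["color"])
    print(n,{k:v for k,v in s.items() if k!="color"})
print(manip.sense(),manip.finger_overhang)
E
```

```text
pics
plant.py
scene {'fx': 384.2300917706677, 'fy': 384.2300917706677, 'cx': 255.62224456494937, 'cy': 182.36512940066572, 'xyz': array([-147.18240576, -782.44248198, 1069.11980298]), 'attitude': array([ 0.87104973,  0.34222933, -0.12990387, -0.32753083])}
top {'fx': 415.385312468918, 'fy': 415.385312468918, 'cx': 254.69317185313315, 'cy': 192.18383449422103, 'xyz': array([ 271.46426769, -120.1034221 , 1254.33560201]), 'attitude': array([-0.70062641, -0.0560924 ,  0.06074119,  0.70872194])}
{'t': 0.1, 'joint_pos': array([-1.41948482e+00,  3.07511551e-01,  1.50754993e+00,  1.99170813e-05,
        1.32839525e+00, -7.34945561e-02]), 'joint_vel': array([ 0.0008872 , -0.00210073, -0.00173461, -0.00016303,  0.00132848,
        0.00065289]), 'tau': array([-6.61376853e-04, -4.58529532e+01, -2.52608460e+01, -2.58424961e-04,
        5.55542108e-03,  4.73901622e-06]), 'eef_pos': array([ 128.07455981, -559.9534312 ,  252.46275293]), 'eef_rot': array([-9.31709787e-04,  9.93689265e-01,  1.12164056e-01, -2.65972257e-05]), 'contact_force': array([-0.73566537,  0.11411604,  0.64194079]), 'ft_torque': array([-0.00539153, -0.00025302, -0.05016325]), 'finger_force': 0.0, 'width': 0.9991607470743613} 22.0
```
View pics/scene0.png

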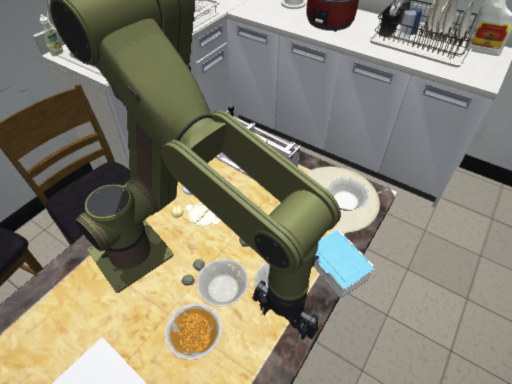

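View pics/top0.png

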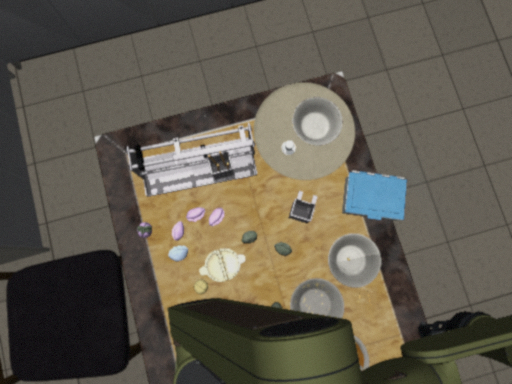

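The top view shows the rack at about (130-255, 130-190), with the lock at its left end near (135,157). The caddy is at (303,207) with its hooks pointing up and right. In the scene view the arm hides the rack. I'll zoom in on the top view.

```bash
python3 - <<'E'
import cv2
a=cv2.imread("pics/top0.png")
r=cv2.resize(a[120:200,115:265],None,fx=5,fy=5,interpolation=cv2.INTER_CUBIC)
c=cv2.resize(a[180:230,275:335],None,fx=4,fy=4,interpolation=cv2.INTER_CUBIC)
import numpy as np
o=np.zeros((600,750,3),np.uint8); o[:400]=r; o[400:600,:240]=c
cv2.imwrite("pics/crop0.png",o)
E
```

View pics/crop0.png

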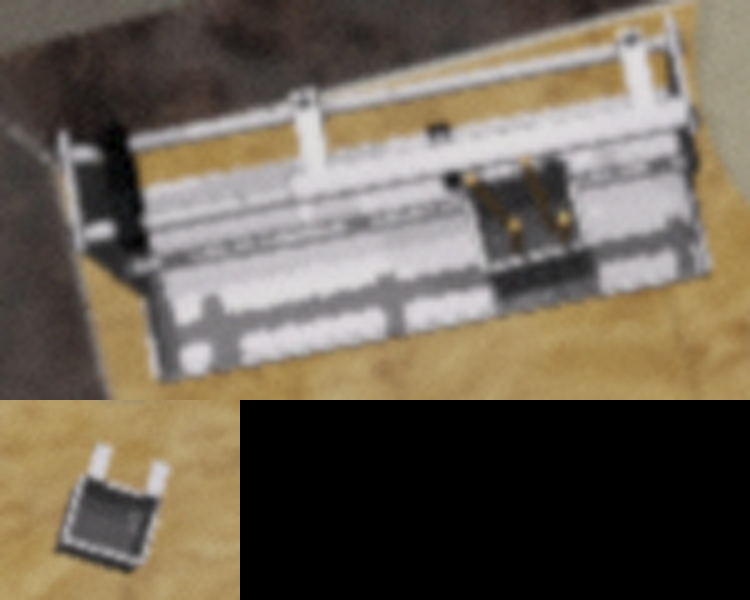

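The crop shows these rack features (5x pixels, offset 115,120):
- **Base front corners:** (158,378) and (710,270).
- **Retaining strip:** its left end is near (300,180).
- **Collar:** black bits at (437,130) and (453,180), just left of the full caddy.
- **Lock:** at about (110,190).

The caddy rim is at about (110,515) in the lower crop.

```bash
cat > h.py <<'E'
import numpy as np, cv2
from scipy.spatial.transform import Rotation as R
from scipy.optimize import least_squares
from plant import manip
def rot(q): return R.from_quat(np.r_[q[1:],q[0]])
def proj(s,P):
    c=rot(s["attitude"]).inv().apply(np.atleast_2d(P)-s["xyz"])
    return np.c_[s["cx"]+s["fx"]*c[:,0]/-c[:,2], s["cy"]+s["fy"]*-c[:,1]/-c[:,2]]
def ray(s,u,v,z):
    d=rot(s["attitude"]).apply([(u-s["cx"])/s["fx"],-(v-s["cy"])/s["fy"],-1])
    return s["xyz"]+d*(z-s["xyz"][2])/d[2]
def place(p,L):  # p=x,y,yaw ; local pts
    return R.from_euler("z",p[2]).apply(np.atleast_2d(L))+[p[0],p[1],0]
def fit(obs,p0):  # obs: (snap, local pt, (u,v))
    f=lambda p:np.concatenate([(proj(s,place(p,L))[0]-uv) for s,L,uv in obs])
    r=least_squares(f,p0,loss="soft_l1"); return r.x,r.fun.reshape(-1,2)
E
python3 - <<'E'
from h import *
s=manip.snapshot("top")
k=lambda x,y:(115+x/5-.4,120+y/5-.4)
c=lambda x,y:(275+x/4-.4,180+(y-400)/4-.4)
for z,q in((17,k(158,378)),(17,k(710,270)),(159,k(62,132)),(159,k(670,20))): print(ray(s,*q,z).round())
# rack: base front corners, side plate rear tops, collar centre
p,r=fit([(s,[-60,181,17],k(158,378)),(s,[-60,-161,17],k(710,270)),(s,[64,181,159],k(62,132)),(s,[64,-161,159],k(670,20))],[600,150,0])
print(p,r.round(2))
for n,L in dict(strip=[0,60,167.5],rail_gap=[0,100,155],knob=[45,155,200],lockm=[23,155,164],stripR=[0,-156,167.5]).items():
    u=proj(s,place(p,L))[0]; print(n,((u-[115,120]+.4)*5).round(), place(p,L).round())
for q in((437,130),(453,180)):
    w=ray(s,*k(*q),162); print("collar",R.from_euler("z",-p[2]).apply(w-[p[0],p[1],0]).round(1))
# caddy rim corners and hooks tips (crop)
for q in((85,480),(158,497),(140,562),(66,538)): print("rim",ray(s,*c(*q),85).round(1))
for q in((103,446),(161,463)): print("hook",ray(s,*c(*q),100).round(1))
E
```

```text
[472. 197.  17.]
[ 535. -136.   17.]
[585. 217. 159.]
[ 646. -114.  159.]
[5.59363179e+02 3.10484973e+01 1.88342385e-01] [[-0.14  1.92]
 [ 0.79  1.5 ]
 [-1.28 -1.03]
 [ 0.4  -2.37]]
strip [292. 192.] [[548.  90. 168.]]
rail_gap [224. 212.] [[541. 129. 155.]]
knob [ 87. 130.] [[575. 192. 200.]]
lockm [112. 187.] [[553. 188. 164.]]
stripR [686. 116.] [[ 589. -122.  168.]]
collar [ 20.4 -22.1 162. ]
collar [ -8.8 -25.6 162. ]
rim [ 443.9 -245.9   85. ]
rim [ 431.1 -297.5   85. ]
rim [ 385.  -283.1   85. ]
rim [ 402.6 -231.3   85. ]
hook [ 465.8 -257.7  100. ]
hook [ 453.2 -298.2  100. ]
```

Emit:
{"api": "send_path", "payload": {
  "segments": "1 50 -32 0 0;1 50 -32 0 0;1 50 -32 0 0;1 50 -32 0 0;1 50 -32 0 0"
}}

```text
t: 0.78
eef_pos: [337.2, -347.3, 253.2]
eef_rot: [-0.0, 0.994, 0.112, 0.0]
contact_force: [0.2, -1.0, -0.4]
width: 0.998
finger_force: 0.0
```

```bash
python3 - <<'E'
from h import *
p=[559.4,31,.188]
s=manip.snapshot("scene"); a=s["color"]; cv2.imwrite("pics/scene1.png",a)
b=manip.snapshot("top")["color"]; cv2.imwrite("pics/top1.png",b)
print(manip.sense()["eef_pos"])
u=proj(s,place(p,[[0,60,167],[0,0,150],[-60,181,17],[-60,-161,17]])).round(); print(u)
print(proj(s,[416,-264,85]))
x,y=u.mean(0).astype(int)
cv2.imwrite("pics/crop1.png",cv2.resize(a[max(0,y-75):y+75,max(0,x-100):x+100],None,fx=4,fy=4,interpolation=cv2.INTER_CUBIC)); print(x-100,y-75)
E
```

```text
[ 339.1626787  -344.25926269  253.11233412]
[[241. 128.]
 [254. 138.]
 [209. 153.]
 [278. 192.]]
[[280.22425121 217.54027945]]
145 77
```

View pics/crop1.png

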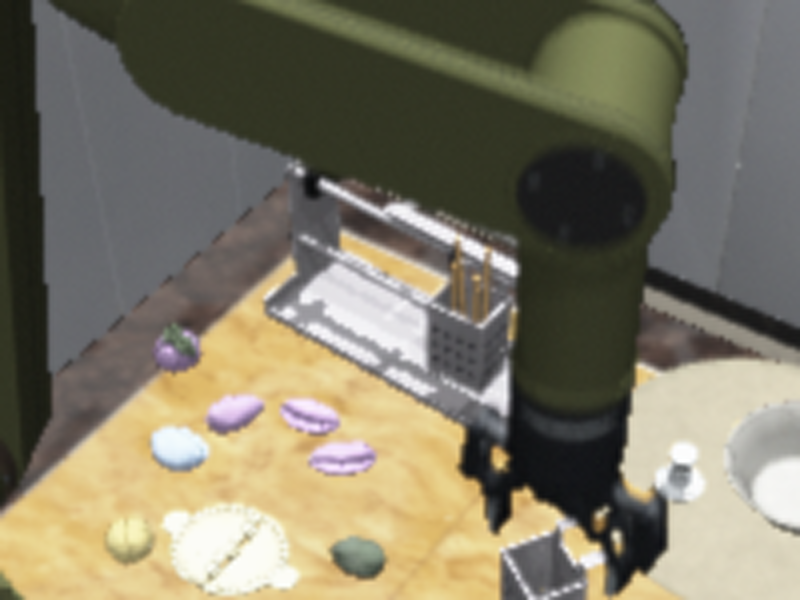

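The arm is clear enough that the scene crop shows the rack (crop pixels at 4x, offset 145,77):
- **Base front left corner:** (268,305).
- **Strip's left end:** (387,208).
- **Collar:** (453,255).
- **Side plate top front corner:** about (290,172).

The caddy is open, near (540,570).

```bash
python3 - <<'E'
from h import *
s=manip.snapshot("top"); q=manip.snapshot("scene")
k=lambda x,y:(115+x/5-.4,120+y/5-.4)
m=lambda x,y:(145+x/4-.375,77+y/4-.375)
obs=[(s,[-60,181,17],k(158,378)),(s,[-60,-161,17],k(710,270)),(s,[64,181,159],k(62,132)),(s,[64,-161,159],k(670,20)),(s,[0,60,167.5],k(299,180)),(s,[0,-156,167.5],k(690,112)),
(q,[-60,181,17],m(268,305)),(q,[0,60,167.5],m(387,207))]
p,r=fit(obs,[560,30,.19]); print(p,r.round(1).tolist())
# collar/hung caddy in scene: where on rail (top front edge of collar z=162,x=-12)
for y in(-10,-15,-20,-25,-30,-35):
    u=proj(q,place(p,[-12,y,150]))[0]; print(y,((u-[145,77]+.375)*4).round(), ((proj(s,place(p,[-12,y,162]))[0]-[115,120]+.4)*5).round())
for n,L in dict(knob=[45,155,200],lockfront=[-11,155,150],plateTop=[64,181,159],sp2=[-12,181,159],capt=[-64,-57,140]).items(): print(n,((proj(q,place(p,L))[0]-[145,77]+.375)*4).round(), ((proj(s,place(p,L))[0]-[115,120]+.4)*5).round())
a=q["color"]; t=s["color"]
o=np.zeros((600,800,3),np.uint8)
o[:300,:400]=cv2.resize(a[110:160,205:272],(400,300),interpolation=cv2.INTER_CUBIC)
o[300:,:]=cv2.resize(t[125:177,125:264],(800,300),interpolation=cv2.INTER_CUBIC)
cv2.imwrite("pics/crop2.png",o)
E
```

```text
[5.62301805e+02 2.93840799e+01 1.84023884e-01] [[0.3, 0.7], [1.3, 0.8], [-0.6, -2.4], [1.1, -3.2], [-0.8, 1.3], [-0.1, -0.1], [-1.6, -0.3], [0.4, -0.7]]
-10 [440. 256.] [429. 186.]
-15 [444. 258.] [438. 184.]
-20 [449. 261.] [447. 183.]
-25 [453. 263.] [456. 181.]
-30 [457. 265.] [465. 179.]
-35 [462. 267.] [474. 177.]
knob [341. 114.] [ 90. 123.]
lockfront [305. 185.] [132. 247.]
plateTop [335. 130.] [ 59. 120.]
sp2 [283. 167.] [ 80. 254.]
capt [445. 317.] [535. 270.]
```

View pics/crop2.png

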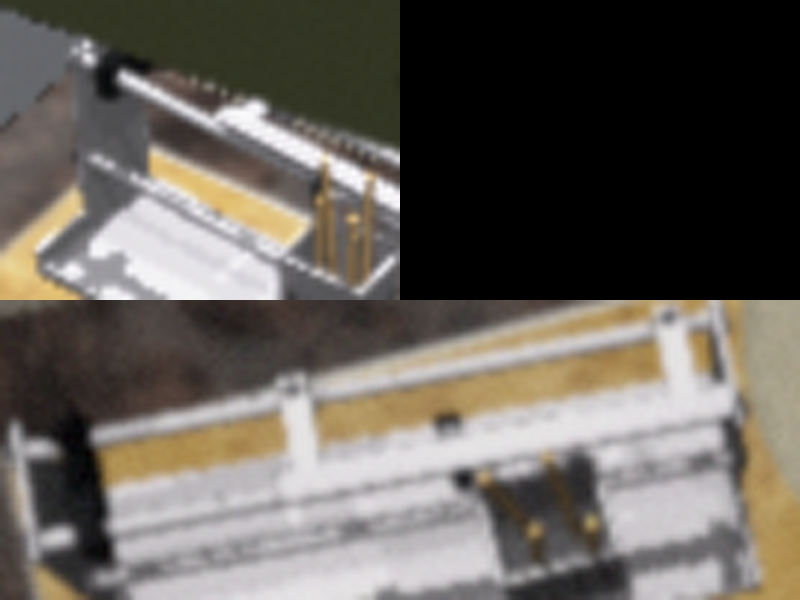

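In the crop, the top view shows stubs of the guide bar and front rail left of the lock, at (40,450) and (50,540). The lock plate runs from (78,420) to (100,585). The strip's front-left corner in the scene view is at (215,122). I'll compare these with the fitted model.

```bash
python3 - <<'E'
from h import *
s=manip.snapshot("top"); q=manip.snapshot("scene")
A=lambda x,y:(125+x*139/800-.4,125+(y-300)*52/300-.4)
B=lambda x,y:(205+x*67/400-.4,110+y*50/300-.4)
def inv(S,P): 
    u=proj(S,P)[0]+.4
    return ((u-[125,125])*[800/139,300/52]+[0,300]).round() if S is s else ((u-[205,110])*[400/67,6]).round()
obs=[(s,[45,176,155],A(40,450)),(s,[0,174,155],A(50,540)),(s,[-60,181,17],(115+158/5-.4,120+378/5-.4)),(s,[-60,-161,17],(115+710/5-.4,120+270/5-.4)),
(s,[64,181,159],A(15,422)),(s,[0,-156,167.5],A(735,398)),
(q,[-60,181,17],B(38,258)),(q,[-8,60,167.5],B(215,122))]
p,r=fit(obs,[560,30,.19]); print(p,r.round(1).tolist())
for n,L in dict(gl=[45,176,155],rl=[0,174,155],g60=[45,60,155],strip=[0,60,167.5],stripf=[-8,60,167.5],r100=[0,100,155],low100=[-2,100,75],lockA=[-11,155,164],lockB=[57,155,164],knob=[45,155,200],bf=[-60,181,17],br=[-60,-161,17],bb=[64,181,159],stripR=[0,-156,167.5],col=[-12,-20,162],colb=[12,-20,162],colf=[-12,-20,150]).items():
    print(n,inv(s,place(p,L)),inv(q,place(p,L)))
E
```

```text
[5.62741493e+02 2.84470603e+01 1.89484393e-01] [[-1.5, -0.1], [-0.0, -0.0], [0.8, 0.9], [1.6, 0.3], [-0.5, -1.9], [0.4, -0.1], [-0.8, 0.2], [-0.0, -1.1]]
gl [ 31. 449.] [130.  20.]
rl [ 50. 540.] [86. 55.]
g60 [273. 402.] [269.  89.]
strip [284. 486.] [223. 109.]
stripf [287. 503.] [215. 115.]
r100 [205. 509.] [174. 100.]
low100 [241. 551.] [177. 198.]
lockA [ 89. 550.] [96. 63.]
lockB [ 66. 412.] [166.  12.]
knob [ 48. 414.] [151. -26.]
bf [129. 712.] [ 33. 259.]
br [769. 585.] [446. 494.]
bb [ 12. 411.] [143.  -2.]
stripR [738. 397.] [512. 256.]
col [459. 481.] [313. 178.]
colb [450. 432.] [338. 158.]
colf [462. 487.] [313. 194.]
```

Emit:
{"api": "send_path", "payload": {
  "segments": "1 46 -32 0 0;1 46 -32 0 0;1 0 0 0 0.172;1 0 0 0 0.172;1 0 0 30 0.172"
}}

```text
t: 1.7
eef_pos: [412.6, -268.9, 224.9]
eef_rot: [0.002, 0.989, -0.149, 0.003]
contact_force: [-0.3, 0.1, 0.2]
width: 1.001
finger_force: 0.0
```

Emit:
{"api": "send_path", "payload": {
  "segments": "1 0 0 0 0"
}}

```text
t: 1.82
eef_pos: [409.4, -266.3, 221.5]
eef_rot: [-0.001, 0.989, -0.145, -0.002]
contact_force: [-0.5, -0.0, 0.2]
width: 1.004
finger_force: 0.0
```

```bash
python3 -c "
from h import *
for i in range(2):
  s=manip.sense();print(s['eef_pos'],s['eef_rot'])"
```

```text
[ 409.42198242 -266.34290713  221.5098295 ] [-0.00111981  0.98935744 -0.14548272 -0.00231982]
[ 409.42198242 -266.34290713  221.5098295 ] [-0.00111981  0.98935744 -0.14548272 -0.00231982]
```

Emit:
{"api": "send_path", "payload": {
  "segments": "1 0 -2 45 0;1 0 0 45 0;1 0 0 35 0;1 0 0 20 0;1 0 0 0 0"
}}

```text
t: 2.45
eef_pos: [411.3, -264.7, 77.6]
eef_rot: [-0.001, 0.989, -0.145, -0.001]
contact_force: [-0.2, 1.1, -0.2]
width: 1.001
finger_force: 0.0
```

Emit:
{"api": "send_path", "payload": {
  "segments": "0.5 0 0 0 0;0.4 0 0 0 0;0.4 0 0 0 0;0.4 0 0 0 0;0.4 0 0 0 0",
  "force": 40
}}

```text
t: 3.08
eef_pos: [413.1, -264.9, 79.8]
eef_rot: [0.001, 0.989, -0.145, 0.001]
contact_force: [-1.1, 0.6, 7.2]
width: 0.692
finger_force: 43.5
```

Emit:
{"api": "send_path", "payload": {
  "segments": "0.4 0 0 -50 0;0.4 0 0 -50 0;0.4 0 0 -10 -0.16;0.4 0 0 0 -0.16;0.4 0 0 0 -0.16"
}}

```text
t: 3.7
eef_pos: [412.0, -263.8, 189.0]
eef_rot: [0.0, 0.995, 0.097, 0.0]
contact_force: [-0.5, -0.2, -2.1]
width: 0.693
finger_force: 45.3
```

Emit:
{"api": "send_path", "payload": {
  "segments": "0.4 0 0 0 0"
}}

```text
t: 3.82
eef_pos: [411.9, -263.8, 188.5]
eef_rot: [0.0, 0.996, 0.094, -0.0]
contact_force: [0.4, -0.8, -0.9]
width: 0.691
finger_force: 45.2
```

Emit:
{"api": "send_path", "payload": {
  "segments": "0.4 15 -51 0 0;0.4 15 -51 0 0;0.4 15 -51 0 0;0.4 15 -51 0 0;0.4 15 -51 0 0"
}}

```text
t: 4.45
eef_pos: [437.9, 2.2, 188.5]
eef_rot: [0.0, 0.996, 0.093, 0.0]
contact_force: [0.4, 0.5, -1.2]
width: 0.693
finger_force: 45.3
```

Emit:
{"api": "send_path", "payload": {
  "segments": "0.4 15 -51 0 0;0.4 15 -51 0 0;0.4 0 0 0 0;0.4 0 0 0 0"
}}

```text
t: 4.95
eef_pos: [447.9, 106.2, 188.2]
eef_rot: [0.0, 0.996, 0.094, -0.0]
contact_force: [-0.5, -0.8, -2.4]
width: 0.697
finger_force: 45.2
```

```bash
python3 - <<'E'
from h import *
print(manip.sense()["eef_pos"])
q=manip.snapshot("scene");s=manip.snapshot("top")
p=[562.7,28.4,.189]
u=proj(q,place(p,[0,60,155]))[0].astype(int);v=proj(s,place(p,[0,80,155]))[0].astype(int);print(u,v)
o=np.zeros((600,800,3),np.uint8)
f=lambda a,u:cv2.resize(a[u[1]-50:u[1]+50,u[0]-33:u[0]+33],(396,600),interpolation=cv2.INTER_CUBIC)
o[:,:396]=f(q["color"],u); o[:,404:]=f(s["color"],v); cv2.imwrite("pics/crop3.png",o)
E
```

```text
[447.85275177 106.24551764 188.15363775]
[242 130] [167 159]
```

View pics/crop3.png

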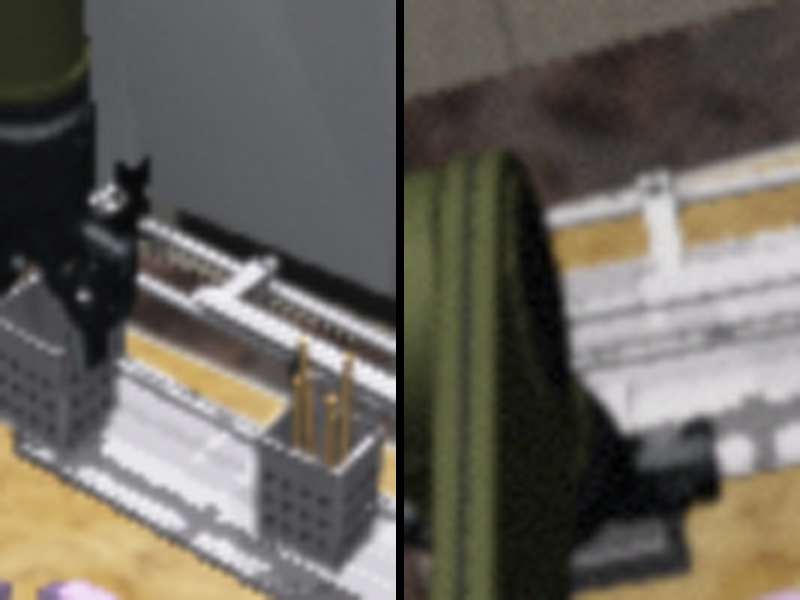

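The scene crop shows the held caddy upright at left, in front of the gap. The strip's left-front corner is at (193,300). The hung full caddy's rim corners are at (260,437), (380,437) and (318,480). The finger hides the hooks.

```bash
python3 - <<'E'
from h import *
q=manip.snapshot("scene");p=[562.7,28.4,.189]
g=lambda P:((proj(q,P)+.4-[209,80])*6).round()
print(g(place(p,[[-59,-23,140],[-59,-83,140],[-9,-83,140],[-9,-23,140],[-59,-23,65],[-59,-83,55]])).tolist())
print("strip",g(place(p,[[-8,60,167.5],[8,60,167.5],[0,60,167.5]])).tolist())
print("base",g(place(p,[[-60,181,17]])).tolist())
# held caddy: TCP at 447.9,106.2,188.2 ; caddy origin = +4 x, underside z=188.2-78+? 
c=place([447.9,106.2,.188],[[-21,-30,194],[29,-30,194],[-21,30,194],[-21,-30,109],[29,-30,119]]); print("held",g(c).tolist())
E
```

```text
[[247.0, 429.0], [327.0, 472.0], [377.0, 427.0], [298.0, 386.0], [248.0, 519.0], [325.0, 573.0]]
strip [[192.0, 296.0], [208.0, 283.0], [200.0, 289.0]]
base [[9.0, 439.0]]
held [[59.0, 350.0], [115.0, 307.0], [-17.0, 310.0], [68.0, 458.0], [121.0, 402.0]]
```

Emit:
{"api": "send_path", "payload": {
  "segments": "0.4 29 0 0 0;0.4 28 0 0 0;0.4 0 0 0 0;0.4 0 0 20 0;0.4 0 0 0 0"
}}

```text
t: 5.72
eef_pos: [502.0, 115.7, 166.9]
eef_rot: [0.0, 0.996, 0.093, -0.003]
contact_force: [-0.5, 0.4, -0.7]
width: 0.693
finger_force: 45.2
```

Emit:
{"api": "send_path", "payload": {
  "segments": "0.4 0 0 10 0;0.4 0 0 5 0;0.4 0 0 0 0"
}}

```text
t: 6.1
eef_pos: [503.9, 116.9, 153.0]
eef_rot: [0.0, 0.996, 0.094, -0.0]
contact_force: [-0.2, -0.0, -2.3]
width: 0.695
finger_force: 45.3
```

```bash
python3 - <<'E'
from h import *
q=manip.snapshot("scene")
o=cv2.resize(q["color"][100:170,205:285],(680,595),interpolation=cv2.INTER_CUBIC)
cv2.imwrite("pics/crop4.png",o)
E
```

```text
(no output)
```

View pics/crop4.png

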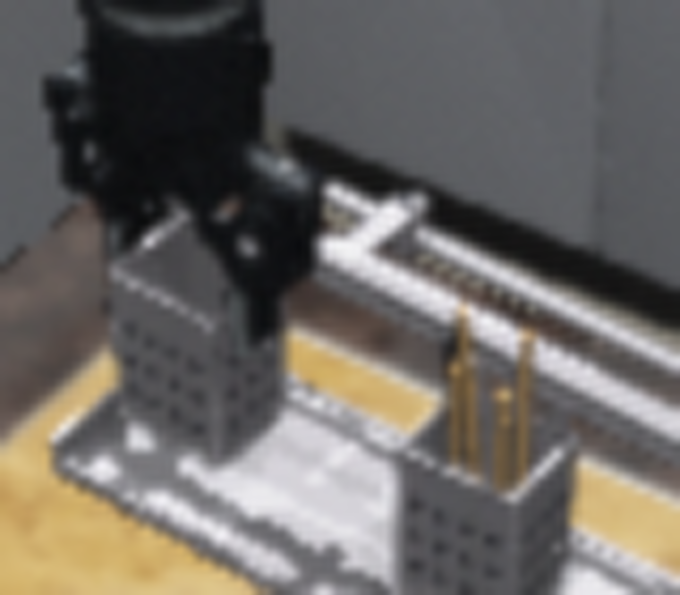

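The scene crop shows the caddy upright over the base plate with its front rim corner at (215,325). The hung caddy's matching corner is at (512,497). The hooks are about at rail-top height, so I'll descend gently and watch the force.

Emit:
{"api": "send_path", "payload": {
  "segments": "0.4 0 0 4 0;0.4 0 0 0 0"
}}

```text
t: 6.4
eef_pos: [504.1, 117.1, 149.1]
eef_rot: [-0.0, 0.996, 0.094, -0.0]
contact_force: [0.0, -0.7, -1.0]
width: 0.692
finger_force: 45.3
```

Emit:
{"api": "send_path", "payload": {
  "segments": "0.4 0 0 4 0;0.4 0 0 0 0"
}}

```text
t: 6.65
eef_pos: [504.4, 117.1, 145.1]
eef_rot: [0.0, 0.996, 0.094, 0.0]
contact_force: [0.4, -0.8, -1.0]
width: 0.693
finger_force: 45.4
```

Emit:
{"api": "send_path", "payload": {
  "segments": "0.4 0 0 4 0;0.4 0 0 0 0"
}}

```text
t: 6.9
eef_pos: [505.5, 117.2, 141.5]
eef_rot: [-0.0, 0.996, 0.094, 0.001]
contact_force: [3.6, 0.4, -1.2]
width: 0.693
finger_force: 45.2
```

Emit:
{"api": "send_path", "payload": {
  "segments": "0.4 3 0 0 0;0.4 0 0 0 0"
}}

```text
t: 7.15
eef_pos: [506.7, 117.5, 141.0]
eef_rot: [0.0, 0.996, 0.094, -0.001]
contact_force: [-0.8, 0.4, -3.1]
width: 0.698
finger_force: 45.2
```

Emit:
{"api": "send_path", "payload": {
  "segments": "0.4 2 0 3 0;0.4 0 0 0 0"
}}

```text
t: 7.4
eef_pos: [508.9, 117.9, 137.9]
eef_rot: [0.0, 0.996, 0.094, -0.001]
contact_force: [0.4, 0.7, -0.8]
width: 0.694
finger_force: 45.2
```

Emit:
{"api": "send_path", "payload": {
  "segments": "0.4 0 0 3 0;0.4 0 0 0 0"
}}

```text
t: 7.65
eef_pos: [509.1, 117.9, 135.1]
eef_rot: [0.0, 0.996, 0.094, -0.0]
contact_force: [0.6, -0.9, -2.3]
width: 0.694
finger_force: 45.3
```

Emit:
{"api": "send_path", "payload": {
  "segments": "0.4 0 0 2 0;0.4 0 0 0 0"
}}

```text
t: 7.9
eef_pos: [509.5, 118.0, 134.2]
eef_rot: [0.0, 0.996, 0.094, 0.001]
contact_force: [-2.0, -0.5, 4.4]
width: 0.696
finger_force: 45.9
```

Emit:
{"api": "send_path", "payload": {
  "segments": "0.4 0 0 1.5 0;0.4 0 0 0 0"
}}

```text
t: 8.15
eef_pos: [509.9, 118.0, 133.4]
eef_rot: [0.0, 0.996, 0.094, 0.001]
contact_force: [-3.2, -0.9, 8.1]
width: 0.693
finger_force: 46.4
```

Emit:
{"api": "send_path", "payload": {
  "segments": "0.4 0 0 1.5 0;0.4 0 0 0 0"
}}

```text
t: 8.4
eef_pos: [509.9, 117.9, 133.1]
eef_rot: [0.0, 0.996, 0.094, 0.002]
contact_force: [-5.4, -0.6, 17.9]
width: 0.691
finger_force: 47.5
```

Emit:
{"api": "send_path", "payload": {
  "segments": "0.4 0 0 -1 0;0.4 0 0 -1 0;1 0 0 0 0;1 0 0 0 0;1 0 0 0 0"
}}

```text
t: 9.02
eef_pos: [509.1, 118.0, 132.0]
eef_rot: [0.0, 0.996, 0.094, -0.0]
contact_force: [0.4, -0.2, -0.6]
width: 1.0
finger_force: 0.0
```

Emit:
{"api": "send_path", "payload": {
  "segments": "1 0 0 -20 0;1 0 0 -45 0;1 0 0 0 0"
}}

```text
t: 9.4
eef_pos: [511.8, 118.4, 200.4]
eef_rot: [-0.0, 0.996, 0.094, 0.004]
contact_force: [0.0, 0.3, 0.0]
width: 0.999
finger_force: 0.0
```

```bash
python3 - <<'E'
from h import *
q=manip.snapshot("scene")
o=cv2.resize(q["color"][100:170,205:285],(680,595),interpolation=cv2.INTER_CUBIC)
cv2.imwrite("pics/crop5.png",o)
E
```

```text
(no output)
```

View pics/crop5.png

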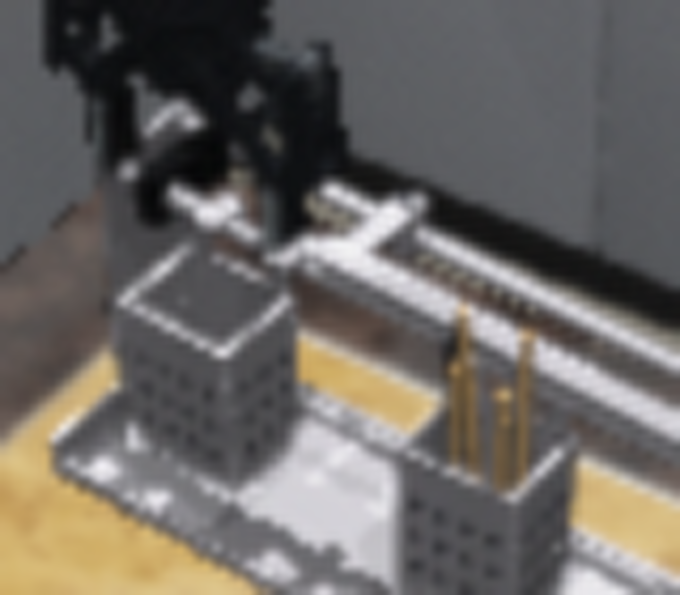

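The caddy hangs upright on the bare rail, with rim corners at (120,300), (222,352), (295,295) and (190,245). The hook top is near (205,200). I'll work out its centre.

```bash
python3 - <<'E'
from h import *
q=manip.snapshot("scene")
P=np.array([ray(q,205+x/8.5-.4,100+y/8.5-.4,140) for x,y in((120,300),(222,352),(295,295),(190,245))]);print(P.round(),P.mean(0).round(1))
rk=lambda w:R.from_euler("z",-.189).apply(np.array(w)-[562.7,28.4,0]).round(1)
print(rk(P.mean(0)),rk(P),rk(manip.sense()["eef_pos"]))
# collar seen in scene crop at (448,345): solve y along rail
for y in(-10,-16,-22,-28): print(y,((proj(q,place([562.7,28.4,.189],[-12,y,150]))[0]+.4-[205,100])*8.5).round())
E
```

```text
[[481. 139. 140.]
 [493.  82. 140.]
 [541.  91. 140.]
 [527. 148. 140.]] [510.2 115.1 140. ]
[-35.3  95.  140. ] [[-60.  123.9 140. ]
 [-58.8  66.1 140. ]
 [-10.   65.6 140. ]
 [-12.3 124.5 140. ]] [-35.6  98.  197.5]
-10 [428. 350.]
-16 [439. 355.]
-22 [450. 361.]
-28 [461. 367.]
```

Emit:
{"api": "send_path", "payload": {
  "segments": "0 4 -52 0 0;0 0 0 0 0;0 0 0 0 0;0 0 0 0 0;0 0 0 0 0",
  "force": 40
}}

```text
t: 10.12
eef_pos: [503.3, 169.0, 197.0]
eef_rot: [0.0, 0.996, 0.094, -0.0]
contact_force: [0.3, 0.1, 0.2]
width: 0.005
finger_force: 0.0
```

Emit:
{"api": "send_path", "payload": {
  "segments": "0 0 0 30 0;0 0 0 0 0"
}}

```text
t: 10.38
eef_pos: [501.7, 168.8, 165.7]
eef_rot: [0.0, 0.996, 0.094, -0.002]
contact_force: [-0.5, -1.4, 0.7]
width: 0.0
finger_force: 0.0
```

Emit:
{"api": "send_path", "payload": {
  "segments": "0 0 0 26 0;0 0 0 0 0"
}}

```text
t: 10.62
eef_pos: [502.4, 169.2, 140.7]
eef_rot: [0.0, 0.996, 0.094, -0.002]
contact_force: [-0.2, -0.1, -0.5]
width: 0.001
finger_force: 0.0
```

Emit:
{"api": "send_path", "payload": {
  "segments": "0 0 6 0 0;0 0 6 0 0;0 0 6 0 0;0 0 6 0 0;0 0 6 0 0"
}}

```text
t: 11.25
eef_pos: [508.6, 140.7, 142.0]
eef_rot: [-0.001, 0.996, 0.094, -0.0]
contact_force: [-3.5, 4.6, 4.0]
width: -0.001
finger_force: 2.7
```

Emit:
{"api": "send_path", "payload": {
  "segments": "0 0 7 0 0;0 0 7 0 0;0 0 7 0 0;0 0 7 0 0"
}}

```text
t: 11.75
eef_pos: [513.6, 113.2, 141.9]
eef_rot: [-0.001, 0.996, 0.094, -0.0]
contact_force: [-2.7, 4.4, 3.6]
width: -0.001
finger_force: 2.7
```

```bash
python3 - <<'E'
from h import *
q=manip.snapshot("scene")
print(R.from_euler("z",-.189).apply(manip.sense()["eef_pos"]-np.array([562.7,28.4,0])))
o=cv2.resize(q["color"][100:170,205:285],(680,595),interpolation=cv2.INTER_CUBIC)
cv2.imwrite("pics/crop6.png",o)
E
```

```text
[-32.06224343  91.39850064 141.813946  ]
```

View pics/crop6.png

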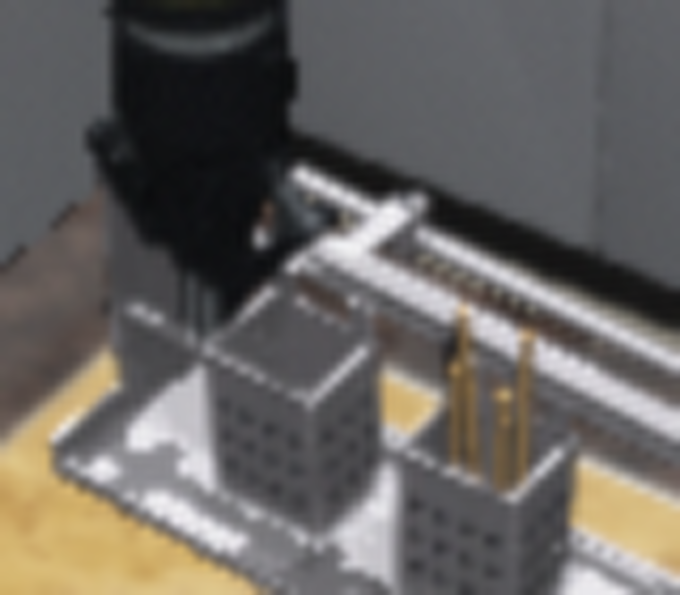

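The caddy has slid upright along the rail to about y=49, its hooks now under the strip; its front rim corner is at (318,400). About 38 mm is left to the collar.

Emit:
{"api": "send_path", "payload": {
  "segments": "0 0 6 0 0;0 0 6 0 0;0 0 6 0 0;0 0 6 0 0;0 0 5 0 0"
}}

```text
t: 12.42
eef_pos: [519.0, 84.6, 141.5]
eef_rot: [-0.001, 0.996, 0.094, -0.001]
contact_force: [-3.7, 5.6, 4.0]
width: -0.003
finger_force: 2.8
```

Emit:
{"api": "send_path", "payload": {
  "segments": "0 0 2 0 0;0 0 2 0 0"
}}

```text
t: 12.68
eef_pos: [519.9, 80.7, 141.5]
eef_rot: [-0.001, 0.996, 0.094, -0.001]
contact_force: [-3.2, 3.7, 4.0]
width: -0.002
finger_force: 2.7
```

Emit:
{"api": "send_path", "payload": {
  "segments": "0 0 2 0 0;0 0 2 0 0"
}}

```text
t: 12.92
eef_pos: [520.2, 77.9, 141.5]
eef_rot: [-0.002, 0.996, 0.094, -0.001]
contact_force: [-5.5, 10.9, 5.7]
width: 0.002
finger_force: 6.1
```

Emit:
{"api": "send_path", "payload": {
  "segments": "0 0 1.5 0 0;0 0 0 0 0"
}}

```text
t: 13.18
eef_pos: [520.0, 77.5, 141.5]
eef_rot: [-0.003, 0.996, 0.094, -0.001]
contact_force: [-5.2, 11.8, 5.8]
width: 0.0
finger_force: 6.5
```

Emit:
{"api": "send_path", "payload": {
  "segments": "0 0 2 0 0;0 0 0 0 0"
}}

```text
t: 13.42
eef_pos: [519.6, 76.8, 141.5]
eef_rot: [-0.004, 0.996, 0.093, -0.002]
contact_force: [-7.3, 15.6, 6.1]
width: 0.002
finger_force: 8.6
```

Emit:
{"api": "send_path", "payload": {
  "segments": "0 0 2 0 0;0 0 0 0 0"
}}

```text
t: 13.68
eef_pos: [519.2, 76.0, 141.5]
eef_rot: [-0.005, 0.996, 0.093, -0.002]
contact_force: [-7.5, 19.7, 8.7]
width: 0.005
finger_force: 10.9
```

```bash
python3 - <<'E'
from h import *
q=manip.snapshot("scene")
o=cv2.resize(q["color"][100:170,205:285],(680,595),interpolation=cv2.INTER_CUBIC)
cv2.imwrite("pics/crop7.png",o)
E
```

```text
(no output)
```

View pics/crop7.png

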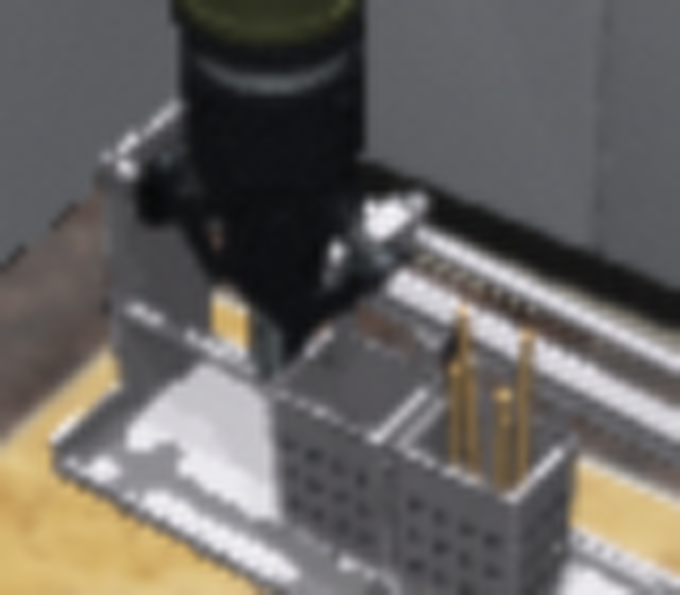

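The caddy is beside the full one with only a thin gap at about (400,430), and the force is rising against a firm stop. It is seated on the collar. I'll back off and go behind the lock knob.

Emit:
{"api": "send_path", "payload": {
  "segments": "0 0 -14 0 0;0 0 0 -50 0;0 0 0 -50 0;0 25 -47 0 0;0 25 -47 0 0"
}}

```text
t: 14.35
eef_pos: [553.1, 186.4, 242.8]
eef_rot: [0.001, 0.996, 0.093, 0.002]
contact_force: [0.4, -0.2, -0.2]
width: -0.003
finger_force: 0.0
```

Emit:
{"api": "send_path", "payload": {
  "segments": "0 26 -47 0 0;0 0 0 0 0"
}}

```text
t: 14.6
eef_pos: [569.8, 240.5, 240.9]
eef_rot: [0.0, 0.995, 0.096, 0.001]
contact_force: [0.2, -0.7, 0.0]
width: 0.003
finger_force: 0.0
```

```bash
python3 - <<'E'
from h import *
print(R.from_euler("z",-.189).apply(manip.sense()["eef_pos"]-np.array([562.7,28.4,0])),manip.sense()["joint_pos"])
for n in("scene","top"): cv2.imwrite(f"pics/{n}8.png",manip.snapshot(n)["color"])
E
```

```text
[ 46.83921588 206.97274485 240.94361347] [ 3.31471431e-01  3.74779023e-01  1.43228778e+00 -7.16404291e-04
  1.33184152e+00  1.70999047e+00]
```

Emit:
{"api": "send_path", "payload": {
  "segments": "0 0 0 35 0;0 0 0 0 0;0 0 12 0 0;0 0 12 0 0;0 0 6 0 0"
}}

```text
t: 15.32
eef_pos: [574.3, 207.2, 207.6]
eef_rot: [-0.0, 0.996, 0.094, 0.001]
contact_force: [0.8, 1.8, 1.8]
width: -0.003
finger_force: 1.0
```

Emit:
{"api": "send_path", "payload": {
  "segments": "0 0 6 0 0;0 0 6 0 0;0 0 6 0 0"
}}

```text
t: 15.7
eef_pos: [577.2, 190.4, 206.7]
eef_rot: [-0.0, 0.996, 0.094, 0.001]
contact_force: [-0.5, 2.2, 1.7]
width: -0.005
finger_force: 1.2
```

Emit:
{"api": "send_path", "payload": {
  "segments": "0 0 6 0 0;0 0 6 0 0;0 0 6 0 0;0 0 6 0 0"
}}

```text
t: 16.2
eef_pos: [581.2, 166.5, 206.0]
eef_rot: [0.0, 0.996, 0.094, -0.0]
contact_force: [0.6, 1.6, 1.0]
width: 0.001
finger_force: 0.8
```

Emit:
{"api": "send_path", "payload": {
  "segments": "0 0 6 0 0;0 0 6 0 0;0 0 6 0 0;0 0 6 0 0;0 0 5 0 0"
}}

```text
t: 16.82
eef_pos: [586.7, 138.0, 206.2]
eef_rot: [0.0, 0.996, 0.094, -0.0]
contact_force: [0.5, 1.4, -0.3]
width: 0.003
finger_force: 0.8
```

Emit:
{"api": "send_path", "payload": {
  "segments": "0 0 3 0 0;0 0 3 0 0;0 0 0 0 0"
}}

```text
t: 17.2
eef_pos: [587.8, 132.5, 206.2]
eef_rot: [-0.0, 0.996, 0.094, -0.0]
contact_force: [0.1, 2.1, -0.3]
width: -0.003
finger_force: 0.8
```

Emit:
{"api": "send_path", "payload": {
  "segments": "0 0 3 0 0;0 0 0 0 0"
}}

```text
t: 17.45
eef_pos: [587.9, 131.8, 206.2]
eef_rot: [-0.002, 0.996, 0.094, -0.0]
contact_force: [-1.2, 7.4, -1.2]
width: -0.003
finger_force: 4.1
```

Emit:
{"api": "send_path", "payload": {
  "segments": "0 0 3 0 0;0 0 0 0 0"
}}

```text
t: 17.7
eef_pos: [587.9, 131.4, 206.2]
eef_rot: [-0.004, 0.996, 0.094, -0.001]
contact_force: [-2.3, 14.9, -0.5]
width: -0.001
finger_force: 7.4
```

Emit:
{"api": "send_path", "payload": {
  "segments": "0 0 -15 0 0;0 0 -10 -50 0;0 0 -30 -50 0;0 -40 -60 0 0;0 -40 -60 0 0"
}}

```text
t: 18.32
eef_pos: [491.0, 270.4, 307.4]
eef_rot: [0.0, 0.996, 0.094, 0.001]
contact_force: [-0.0, 0.7, -0.0]
width: 0.001
finger_force: 0.0
```

Emit:
{"api": "send_path", "payload": {
  "segments": "0 -40 -60 0 0;0 0 -30 0 0;0 0 0 0 0;0 0 0 0 0"
}}

```text
t: 18.82
eef_pos: [441.9, 343.1, 306.3]
eef_rot: [0.001, 0.996, 0.094, 0.0]
contact_force: [0.3, -0.1, 0.4]
width: 0.0
finger_force: 0.0
```

```bash
python3 - <<'E'
from h import *
q=manip.snapshot("scene");s=manip.snapshot("top"); print(manip.sense()["contact_force"])
p=[562.7,28.4,.189]
print("pred lock shut top crop",((proj(s,place(p,[[-11,70,164],[57,70,164],[45,70,200]]))+.4-[125,125])*4.5).round().tolist(),"scene",((proj(q,place(p,[[45,70,200],[-11,70,150]]))+.4-[205,100])*[6,6]).round().tolist())
o=np.zeros((600,800,3),np.uint8)
o[:310,:480]=cv2.resize(q["color"][105:157,205:285],(480,310),interpolation=cv2.INTER_CUBIC)
o[320:,:]=cv2.resize(s["color"][125:185,125:265][:, :],(653,280),interpolation=cv2.INTER_CUBIC)[:, :800] if 0 else cv2.copyMakeBorder(cv2.resize(s["color"][125:185,125:265],(653,280),interpolation=cv2.INTER_CUBIC),0,0,0,147,cv2.BORDER_CONSTANT)
cv2.imwrite("pics/crop9.png",o)
E
```

```text
[-0.95056843  0.05373303  0.58484825]
pred lock shut top crop [[210.0, 168.0], [191.0, 60.0], [182.0, 61.0]] scene [[257.0, 85.0], [201.0, 194.0]]
```

View pics/crop9.png

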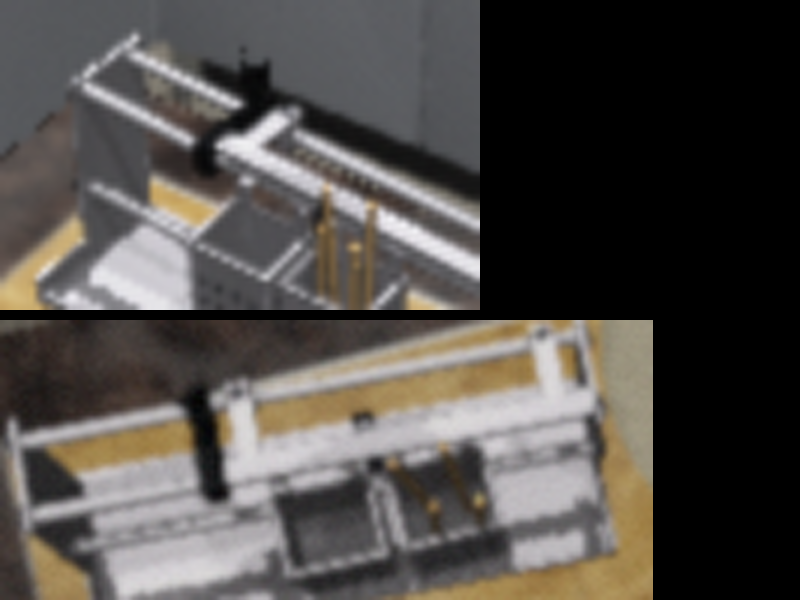

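The final view shows the lock plate at top-crop (205,380-495), against the strip's end where the shut position was predicted. The caddy hangs upright at about (335,530), right next to the full one, and the arm is clear. Handing in.

```bash
python3 -c "
from plant import manip
print(manip.hand_in())"
```

```text
the job is handed in; nothing more can be done
None
```

The caddy hangs upright on the front rail against the stop collar, the lock is slid to its end stop, the arm is clear, and the job was handed in at about 19 s; the hand-in gave no verdict, so the result rests on my force readings and last pictures.

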